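# Hold a drawer-runner bracket against the sprung backplate for fastening

### The job

Put the two plastic channel offcuts lying in front of the fastening stand into the waste bin. Then bring the steel T-bracket to the stand, standing on the bench with its flange flat against the backplate between the two side lugs, and press it there with a steady 10 newtons or so (the plate then sits about 10 mm back on its springs) for the technician who will screw it on from behind. Finish while still holding that push, never drive the plate back as far as 22 mm, and leave the screwdriver, jar and cup where they are.

Things in the scene. Friction and masses are not known exactly. Their poses are not given: they have to be found in the camera images.
- stand: Fastening stand, fixed, 70 mm high. Origin on the bench below mid-width of its backplate's front face when unloaded. x points horizontally from that face to the rear, away from the robot; y along the face; z up. The upright aluminium backplate (180 wide, 68 high, 2 mm over the bench) slides back on sprung rods when pressed from the front; fixed base and posts lie behind x = 35 mm.
- backplate (a joint): How far the backplate has been pushed back along the stand's x axis, m: 0 unloaded, 0.025 at its stops. Spring rate 1000 N/m without preload, so 1 mm per newton (10 N = 0.010).
- backplate_face (a point): Point on the backplate's front face, mid-width, 25 mm over the bench; moves with the plate, axes as the stand's. Two side lugs (12 wide, top 44 mm over the bench) stand 10 mm out of the face towards the front, inner sides at y = +58 and -58 mm: the nest between them is 116 mm wide.
- bracket_rib (a point): Loose steel T-bracket, 0.3 to 0.55 kg; a T from above. Point at mid-rib, 25 mm above its underside. Rib 12 mm thick (y), 80 long (x), 50 high; flange: a plate 100 wide (y), 50 high, 6 thick across the rib's +x end. x points along the rib to the flange, whose outer face (it goes against the backplate) is 45 mm from this point; the rib's free end is 41 mm the other way. z up.
- bracket: The same T-bracket; origin on its underside, 25 mm straight below bracket_rib, same axes.
- offcut_a_mid (a point): Short offcut of grey plastic U-channel, 42 mm long (x), 32 wide (y), 28 high, open side up, walls 3 mm, 25 g, lying on the bench in front of the stand. Point at its centre, 14 mm up.
- offcut_b_mid (a point): Longer offcut of the same channel: 56 mm long (x), 32 wide (y), 28 high. Point at its centre, 14 mm up.
- bin: Square open grey waste bin, fixed, 160 x 160 mm outside, 100 mm high, walls 4 mm. Origin at the centre of its underside on the bench. It stands on one side of the robot and the bracket on the other; the sides swap.
- screwdriver: Technician's screwdriver lying crosswise on the bench behind the stand; leave it.
- jar: Closed jar, 60 mm diameter, 75 mm high, on the robot's right of the stand; leave it. Origin under its centre.
- cup: White cup, 70 mm diameter, 85 mm high, on the robot's left of the stand; leave it. Origin under its centre.
Not all that is in view belongs to the job. What is shaped like the part that bears offcut_a_mid but green or red is not meant.

How it is judged:
By the outcome, as a careful person would: the job done as asked, in the order asked, and still so for the second after the job is handed in, while the arm keeps its last pose, push and grip.
It also fails if it takes over 72 s, if anything falls off the work surface, if the arm or the gripper's body presses on something with over 40 N, if the wrist force passes 120 N, or if a joint passes its speed limit or range.

### The arm

A 6-joint arm with a two-finger parallel gripper is mounted at the origin on the work surface. World frame = base frame: x ahead of the robot, y to its left, z up, the work surface at z = 0. Lengths are in m, angles in rad, forces in N, time in s.
With the tool pointing down it reaches from about 0.325 to 0.9 m from the base axis. Payload 6.1 kg.
Tool frame: the origin (TCP) lies midway between the tips of the shut fingers; the grasp point (between the pads) lies 19 mm behind it; x points along the fingers, y is the direction in which the jaws open and shut, and the axes are right-handed (so a half turn about x gives the same grasp; the last joint's range is limited). The gripper opens to 85 mm and grips with 20 to 120 N. Pads are 22 mm wide; open, the fingers measure 114 mm over their backs; the gripper's body (76 mm by 85 mm) begins 54 mm behind the grasp point. The pads swing forward as they close: fully open they stand 13 mm farther back than shut.
Start: joints at [-1.309, 0.22, 1.526, -0, 1.395, -0.126], TCP at [0.236, -0.579, 0.231] pointing down, gripper open.
Joint ranges: [-2.98, 2.98], [-0.91, 2.08], [0.09, 2.57], [-1.24, 4.39], [0.2, 2.65], [-2.68, 2.68]. Speed limits (rad/s): [2.57, 2.57, 3.01, 3.14, 3.14, 3.14].

### API

Orientations are given as [roll, pitch, yaw] about the fixed x, y, z axes, in that order (R = Rz(yaw) Ry(pitch) Rx(roll)).
In Python, from plant import movep, move_l, set_joints, gripper_to, hold, inverse_kinematics, observe, get_image, get_calibration, Unreachable, job_done gives the robot as it stands. Calls block until the motion is done:
- movep(position, orientation): joint-space move of the TCP to a pose.
- move_l(position, feed=0.15, rotation=None, max_force=None): straight line of the TCP; rotation=None keeps the orientation; feed is the mean speed in m/s. With max_force (N) it stops when the force on the tool has changed by that much, and returns True; else False.
- set_joints(angles): joint-space move.
- gripper_to(opening, f_grip=None): finger opening in m; f_grip is the grip in N (None keeps the last); returns when the fingers have stopped.
- hold(seconds).
- inverse_kinematics(position, orientation): joint angles nearest the present ones, or None.
- observe(): the state.
- get_image(name): name is "side" or "top" or "wrist"; returns (picture, depth): 384x512x3 uint8, red, green, blue; 384x512 float32, m along the optical axis (not along the pixel's ray), 0 where there is no reading.
- get_calibration(name): a dict with "intrinsics" (3x3 intrinsics, pixels), "dist_coeffs" ([k1, k2, p1, p2, k3] as OpenCV has them; the pictures are not rectified), "world_from_camera" (4x4, takes a point from camera to world coordinates). Camera axes: x right, y down, z forward; pixel columns grow to the right and rows downward; lengths in m; the calibration is good to about 2 mm. A picture is of the moment at which its call begins: read the wrist's pose just before it. get_calibration takes no time and is no camera call; for the wrist camera it gives the pose at the moment of the call.
A pose or a line that the arm cannot do raises Unreachable and nothing moves.
- job_done(): hands the job in, once; it reports no verdict.
The state is a dict: "time_s": time; "q": joint angles; "joint_velocities": joint speeds; "joint_torque": joint torques, N m; "eef_pos": TCP position; "tcp_rot": TCP orientation; "ft_force": force on the tool from outside, world axes, zero at the start; "torque": the same for the moment, N m; "opening": finger opening in m.
Only numpy, scipy, OpenCV 4.12 (cv2) and the standard library are available. Lean on these libraries where they do the work, as an engineer would, in place of code of your own. Each camera call takes 0.05 s, during which the arm holds its last target. There are 200 camera calls.

## Working session

There is one attempt and no reset: what is moved stays moved. The work goes in short steps, each a Python script; the robot and the scene stay as the last script left them, time stands still between calls to the robot, and variables do not carry over. Pictures are saved under pics/ and viewed, on a budget of 10 in all, crops included, one or two more only if the job needs it, and the job is handed in when it is done.

```bash
mkdir -p pics; ls
cat > h.py <<'E'
import numpy as np, cv2
from plant import *
def cloud(name):
    c=get_calibration(name); im,d=get_image(name)
    K=np.array(c["intrinsics"]);D=np.array(c["dist_coeffs"]);T=np.array(c["world_from_camera"])
    v,u=np.mgrid[0:384,0:512]
    p=cv2.undistortPoints(np.stack([u,v],-1).reshape(-1,1,2).astype(float),K,D).reshape(384,512,2)
    P=np.concatenate([p*d[...,None],d[...,None]],-1)@T[:3,:3].T+T[:3,3]
    P[d==0]=np.nan
    return im,P
def save(im,n): cv2.imwrite("pics/"+n,cv2.cvtColor(im,cv2.COLOR_RGB2BGR))
E
python3 - <<'E'
from h import *
for n in("top","side"):
    im,P=cloud(n); save(im,n+"0.png"); np.savez(n+"0.npz",im=im,P=P)
    print(np.array(get_calibration(n)["world_from_camera"]).round(3))
print(observe())
E
```

```text
pics
[[-0.013 -0.983  0.182  0.457]
 [-0.999  0.019  0.035 -0.017]
 [-0.038 -0.181 -0.983  0.95 ]
 [ 0.     0.     0.     1.   ]]
[[-0.92  -0.228  0.32   0.267]
 [-0.392  0.484 -0.783  0.803]
 [ 0.024 -0.845 -0.534  0.597]
 [ 0.     0.     0.     1.   ]]
{'time_s': 0.1, 'q': array([-1.30908403e+00,  2.21161930e-01,  1.52748549e+00,  1.54847692e-05,
        1.39462754e+00, -1.26113392e-01]), 'joint_velocities': array([-0.00039648,  0.00041139, -0.00241782, -0.00038339,  0.00089593,
       -0.00114934]), 'joint_torque': array([ 1.20356861e-03, -4.98243356e+01, -3.90546405e+01, -2.61392488e-04,
        5.67265684e-03, -2.58992299e-05]), 'eef_pos': array([ 0.23621954, -0.57808507,  0.23030544]), 'tcp_rot': array([-1.70596879,  1.56911395,  1.82344682]), 'ft_force': array([-0.6004883 ,  0.25822097, -0.35818203]), 'torque': array([ 0.00223571,  0.01408039, -0.04603199]), 'opening': 0.08569129848663296}
```

View pics/top0.png

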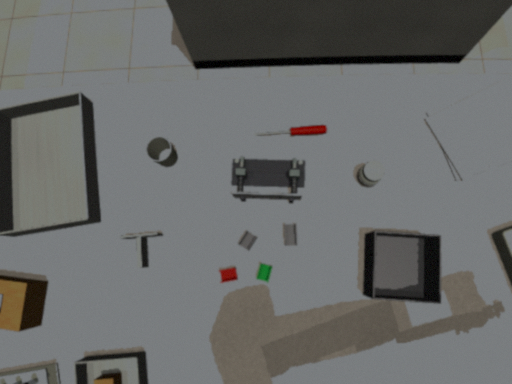

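View pics/side0.png

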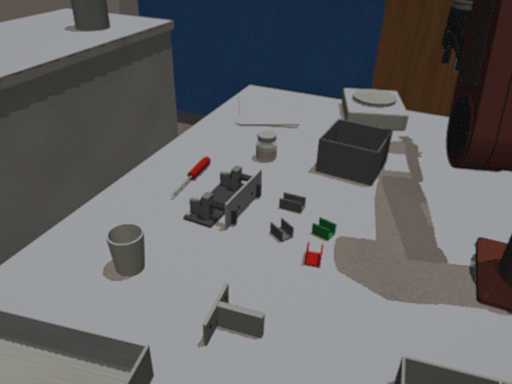

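The top view shows the stand's backplate front at about (267,195). Candidates for the offcuts:
- Grey short at (247,240): this is a.
- Grey longer at (290,234): this is b.
- Red at (229,274) and green at (264,272): decoys.

The T-bracket is at (143,245) with its flange towards +x, and the dark bin is at (402,266). The trays at the left and bottom don't belong to the job. The jar is at (368,174) and the cup at (161,151). Next I'll measure these and check them in one close crop.

```bash
cat > m.py <<'E'
from h import *
z=np.load("top0.npz");im,P=z["im"],z["P"]
def rect(n,u0,v0,u1,v1,zl,zh):
    S=P[v0:v1,u0:u1].reshape(-1,3); S=S[(S[:,2]>zl)&(S[:,2]<zh)]
    r=cv2.minAreaRect((S[:,:2]*1000).astype(np.float32))
    print(n,len(S),"c",np.round(r[0],1),"size",np.round(r[1],1),"ang",round(r[2],1),"zmax",S[:,2].max().round(3),"mean",S.mean(0).round(4))
    return S
rect("a",234,226,262,254,.008,.06)
rect("b",276,218,304,250,.008,.06)
rect("bracket",115,222,170,275,.03,.08)
rect("bin",352,222,450,310,.08,.13)
S=rect("stand",225,150,312,208,.02,.09)
rect("plate",225,183,312,208,.055,.08)
rect("lugs",225,183,312,208,.03,.05)
rect("table",180,200,220,220,-.1,.1)
rect("jar",350,155,390,195,.05,.1)
rect("cup",140,130,185,172,.06,.1)
c=im[140:290,110:320]
save(cv2.resize(c,None,fx=3.8,fy=3.8,interpolation=cv2.INTER_CUBIC)[:600],"crop.png")
E
python3 m.py
```

```text
a 61 c [503.5  58.9] size [32.1 40.8] ang 56.9 zmax 0.032 mean [0.5039 0.0597 0.0241]
b 55 c [517.7 -55.4] size [31.1 55.8] ang 88.7 zmax 0.033 mean [ 0.515  -0.0568  0.0263]
bracket 347 c [480.4 337.1] size [ 87.1 100.3] ang 5.2 zmax 0.054 mean [0.4909 0.3356 0.0464]
bin 913 c [ 432.4 -323.8] size [162.8 161.3] ang 84.7 zmax 0.105 mean [ 0.4302 -0.3314  0.095 ]
stand 885 c [663.3   3.2] size [178.4 116.6] ang 87.7 zmax 0.075 mean [0.6453 0.0038 0.0535]
plate 208 c [631.5   4.5] size [178.4  32.4] ang 87.4 zmax 0.075 mean [0.6178 0.0042 0.0673]
lugs 189 c [627.    4.7] size [177.6  47.2] ang 89.3 zmax 0.05 mean [0.6222 0.005  0.0425]
table 795 c [590.8 191.9] size [110.7  53.3] ang 89.0 zmax 0.005 mean [ 5.906e-01  1.912e-01 -3.000e-04]
jar 409 c [ 670.5 -266.9] size [53.6 52.7] ang 89.6 zmax 0.08 mean [ 0.6696 -0.2648  0.0729]
cup 290 c [741.3 285.5] size [69.9 66.2] ang 39.1 zmax 0.089 mean [0.7428 0.2872 0.0772]
```

View pics/crop.png

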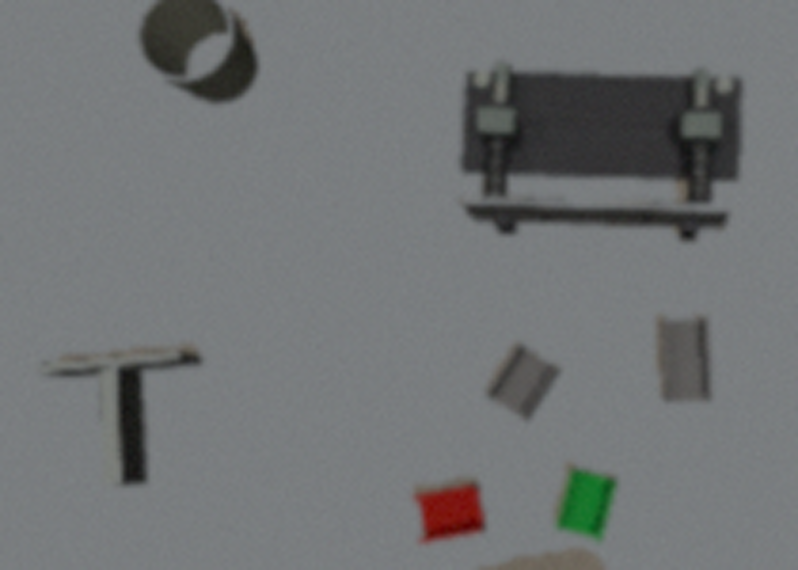

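The crop confirms two grey U-channels: the short one at about (503,59) mm and the longer one at (518,-55) mm. The red and green ones are decoys. The bracket's flange faces the stand's +x. I'll move to a wrist view over the offcuts and stand.

Run:
```python
from h import *
P2=np.pi/2
movep([0.47,0.0,0.30],[0,P2,0])
im,P=cloud("wrist"); save(im,"w1.png"); np.savez("w1.npz",im=im,P=P)
o=observe();print(o["time_s"],o["q"].round(3),o["eef_pos"].round(3))
print(np.array(get_calibration("wrist")["world_from_camera"]).round(3))
```

```text
2.3917 [-0.169 -0.197  1.82  -0.     1.519 -1.739] [ 0.47  -0.001  0.3  ]
[[ 0.002  0.96   0.281  0.4  ]
 [ 1.    -0.002  0.    -0.   ]
 [ 0.001  0.281 -0.96   0.443]
 [ 0.     0.     0.     1.   ]]
```

View pics/w1.png

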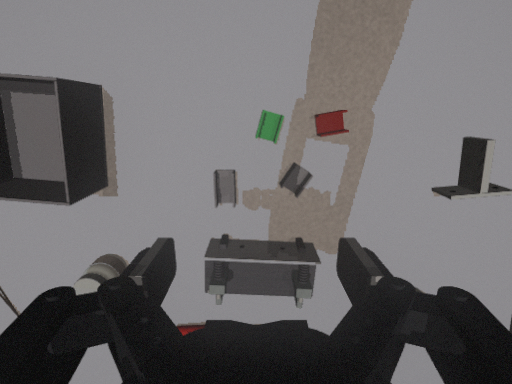

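The wrist view shows everything at once: b at (226,188), a at (294,180), the plate's top edge at y≈250 and the bracket at (478,170). I'll measure from it.

```bash
cat > m2.py <<'E'
from h import *
z=np.load("w1.npz");im,P=z["im"],z["P"]
def rect(n,u0,v0,u1,v1,zl,zh):
    S=P[v0:v1,u0:u1].reshape(-1,3); S=S[(S[:,2]>zl)&(S[:,2]<zh)]
    r=cv2.minAreaRect((S[:,:2]*1000).astype(np.float32))
    print(n,len(S),"c",np.round(r[0],1),"size",np.round(r[1],1),"ang",round(r[2],1),"z90",np.percentile(S[:,2],90).round(4))
    return S
rect("a",275,155,318,205,.010,.06)
rect("b",208,160,244,214,.010,.06)
S=rect("rib+fl",425,125,512,205,.043,.08)
rect("bin",0,70,110,205,.09,.12)
S=rect("plate",195,235,325,270,.061,.08)
vx,vy,x0,y0=cv2.fitLine((S[:,:2]*1000).astype(np.float32),cv2.DIST_HUBER,0,.01,.01).ravel()
print("plate top line dir deg",np.degrees(np.arctan2(-vx,vy)) if vy>0 else np.degrees(np.arctan2(vx,-vy)),x0,y0, "x pct",np.percentile(S[:,0]-(S[:,1]-y0/1000)*vx/vy,[2,10,50,90,98]).round(4),"y",S[:,1].min(),S[:,1].max())
S=rect("face",195,235,325,270,.01,.058)
S=S[abs(S[:,1]-.004)<.05]
print("face x pct",np.percentile(S[:,0],[5,25,50,75]).round(4),len(S))
rect("lugL",195,225,325,270,.036,.048)
rect("table",120,100,200,150,-.05,.05)
E
python3 m2.py
```

```text
a 243 c [504.8  62. ] size [32.7 40.8] ang 55.6 z90 0.0288
b 227 c [518.9 -51.2] size [54.8 32.1] ang 0.2 z90 0.0286
rib+fl 899 c [479.8 337.5] size [86.1 96.4] ang 5.0 z90 0.0511
bin 1524 c [ 434.6 -290.6] size [102.  160.3] ang 84.9 z90 0.1003
plate 651 c [618.3   9.5] size [178.3   6.5] ang 87.1 z90 0.0704
plate top line dir deg -3.0224788 616.9766 9.804641 x pct [0.6156 0.6159 0.6168 0.6198 0.6208] y -0.07955362476478864 0.09858360410235727
face 1756 c [637.1   8.2] size [178.2  63.7] ang 87.1 z90 0.0533
face x pct [0.6135 0.6146 0.6159 0.6171] 849
lugL 492 c [627.1   8.6] size [178.1  43.2] ang 87.0 z90 0.0468
table 3991 c [ 420.1 -152.9] size [131.6  75.5] ang 89.6 z90 0.0012
```

The two cameras differ by 3–4 mm in y, which is fine for the offcuts. I'll average for these picks and take a closer look later for the nest.

```bash
cat > pick.py <<'E'
from h import *
P2=np.pi/2; r=np.radians
for n,x,y,th,dx in (("a",.504,.0605,-34.4,.035),("b",.518,-.053,0.2,-.035)):
    gripper_to(.065,25)
    movep([x,y,.09],[0,P2,r(th)])
    c=move_l([x,y,.004],feed=.12,max_force=12)
    gripper_to(.0,25)
    o=observe(); print(n,"t",o["time_s"],"contact",c,"open",o["opening"].round(4),o["eef_pos"].round(3))
    if not .027<o["opening"]<.037: raise SystemExit("bad grasp")
    move_l([x,y,.17],feed=.25)
    movep([.433+dx,-.322,.17],[0,P2,r(-5)])
    o=observe(); print("  carried open",o["opening"].round(4))
    move_l([.433+dx,-.322,.10],feed=.2)
    gripper_to(.06); move_l([.433+dx,-.322,.18],feed=.3)
    print("  t",observe()["time_s"],"open",observe()["opening"].round(4))
im,P=cloud("top"); save(im,"top1.png"); np.savez("top1.npz",im=im,P=P)
E
python3 pick.py
```

```text
Traceback (most recent call last):
  File "pick.py", line 8, in <module>
    o=observe(); print(n,"t",o["time_s"],"contact",c,"open",o["opening"].round(4),o["eef_pos"].round(3))
                                                            ^^^^^^^^^^^^^^^^^^
AttributeError: 'float' object has no attribute 'round'
```

```bash
sed -i 's/o\["opening"\].round(4)/round(o["opening"],4)/; s/observe()\["opening"\].round(4)/round(observe()["opening"],4)/' pick.py
sed -i 's/o\["opening"\].round(4)/round(o["opening"],4)/' pick.py
python3 - <<'E'
s=open('pick.py').read()
s=s.replace('''    gripper_to(.065,25)
    movep([x,y,.09],[0,P2,r(th)])
    c=move_l([x,y,.004],feed=.12,max_force=12)
''','''    c=None
    if n=="b":
        gripper_to(.065,25)
        movep([x,y,.09],[0,P2,r(th)])
        c=move_l([x,y,.004],feed=.12,max_force=12)
''')
open('pick.py','w').write(s)
E
grep -n round pick.py; python3 pick.py
```

```text
10:    o=observe(); print(n,"t",o["time_s"],"contact",c,"open",round(o["opening"],4),o["eef_pos"].round(3))
14:    o=observe(); print("  carried open",round(o["opening"],4))
17:    print("  t",observe()["time_s"],"open",round(observe()["opening"],4))
a t 5.0917 contact None open 0.0312 [0.505 0.06  0.005]
  carried open 0.0318
  t 8.6417 open 0.0597
b t 11.2333 contact False open 0.0315 [ 0.519 -0.053  0.005]
  carried open 0.0315
  t 14.4833 open 0.0598
```

Both offcuts held through the carry and were released in the bin. Now the bracket: grasp, lift, move to a standoff, and take a wrist and a top look.

```bash
cat > br.py <<'E'
from h import *
P2=np.pi/2; r=np.radians
gripper_to(.06,80)
movep([.478,.337,.13],[0,P2,r(5)])
c=move_l([.478,.337,.008],feed=.12,max_force=15)
gripper_to(0,80); o=observe()
print("t",o["time_s"],c,"open",round(o["opening"],4),o["eef_pos"].round(4))
if not .008<o["opening"]<.017: raise SystemExit("bad")
f0=o["ft_force"]
move_l([.478,.337,.07],feed=.15)
th=r(-3.0); R=np.array([[np.cos(th),-np.sin(th)],[np.sin(th),np.cos(th)]])
p=np.array([.6155,.007])+R@[-.135,0]
movep([*p,.07],[0,P2,th])
hold(.2); o=observe(); print("t",o["time_s"],round(o["opening"],4),o["eef_pos"].round(4),o["ft_force"].round(2),f0.round(2))
for n in("wrist","top","side"):
    im,P=cloud(n); save(im,n+"2.png"); np.savez(n+"2.npz",im=im,P=P)
E
python3 br.py
```

```text
t 18.7833 False open 0.0112 [0.4785 0.3375 0.0088]
t 20.775 0.0111 [0.4809 0.0151 0.07  ] [-0.95  1.26 -4.14] [0.05 0.48 4.72]
```

View pics/wrist2.png

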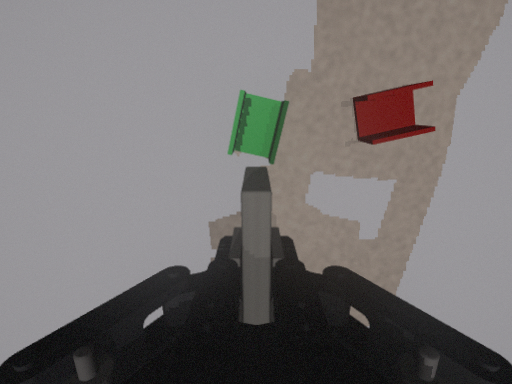

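View pics/top2.png

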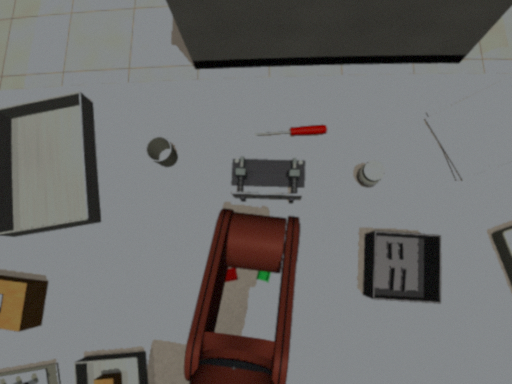

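The top view shows both offcuts in the bin (around (395,255)), and jar, cup and screwdriver are unmoved. The wrist view shows the rib held and centred, with the plate hidden behind the gripper. For the y check I'll use the side camera.

Run:
```python
from h import *
z=np.load("side0.npz");P=z["P"]
S=P.reshape(-1,3); th=np.radians(-3)
def st(S): # stand-ish frame
    d=S[:,:2]-[.6155,.007]; return np.c_[d[:,0]*np.cos(th)+d[:,1]*np.sin(th),-d[:,0]*np.sin(th)+d[:,1]*np.cos(th),S[:,2]]
T=st(S[~np.isnan(S).any(1)])
p=T[(abs(T[:,0])<.012)&(abs(T[:,1])<.12)&(T[:,2]>.055)&(T[:,2]<.08)]
print("side0 plate top: n",len(p),"y",np.percentile(p[:,1],[0,1,99,100]).round(4),"x",np.percentile(p[:,0],[5,50,95]).round(4))
f=T[(abs(T[:,0])<.012)&(abs(T[:,1])<.05)&(T[:,2]>.015)&(T[:,2]<.06)]
print("face n",len(f),np.percentile(f[:,0],[5,25,50,75,95]).round(4),"slope deg",np.degrees(np.polyfit(f[:,1],f[:,0],1)[0]))
l=T[(T[:,0]<-.006)&(T[:,0]>-.014)&(abs(T[:,1])<.09)&(T[:,2]>.01)&(T[:,2]<.05)]
print("lugs y",np.sort(l[:,1])[::max(1,len(l)//14)].round(3))
for n in("w1","top0"):
    S=np.load(n+".npz")["P"].reshape(-1,3);T=st(S[~np.isnan(S).any(1)])
    l=T[(T[:,0]<-.005)&(T[:,0]>-.014)&(abs(T[:,1])<.09)&(T[:,2]>.025)&(T[:,2]<.06)]
    p=T[(abs(T[:,0])<.012)&(abs(T[:,1])<.12)&(T[:,2]>.061)&(T[:,2]<.08)]
    print(n,"lugs",[l[l[:,1]*s>0].mean(0).round(4).tolist() for s in(1,-1)],"plate y",np.percentile(p[:,1],[0,1,99,100]).round(4),"x5",np.percentile(p[:,0],[2,5,50]).round(4))
z=np.load("side2.npz");S=z["P"].reshape(-1,3);T=st(S[~np.isnan(S).any(1)])
b=T[(T[:,0]>-.105)&(T[:,0]<-.08)&(abs(T[:,1])<.07)&(T[:,2]>.065)&(T[:,2]<.107)]
print("flange n",len(b),"y",np.percentile(b[:,1],[0,1,99,100]).round(4),"x",np.percentile(b[:,0],[5,50,95]).round(4),"z",np.percentile(b[:,2],[1,99]).round(4))
save(z["im"],"side2.png")
```

```text
side0 plate top: n 326 y [-0.0886 -0.0852  0.0909  0.0918] x [-0.0009  0.0003  0.0045]
face n 295 [-0.0012 -0.0005 -0.      0.0004  0.0011] slope deg 0.06898820332354319
lugs y [-0.069 -0.065 -0.062 -0.06  -0.059 -0.058 -0.057 -0.056  0.063  0.064
  0.066  0.068  0.069  0.07   0.071  0.072]
w1 lugs [[-0.0086, 0.065, 0.0367], [-0.0085, -0.0611, 0.0376]] plate y [-0.0865 -0.0848  0.0896  0.0918] x5 [-0.      0.0001  0.0011]
top0 lugs [[-0.0078, 0.062, 0.0393], [-0.0082, -0.065, 0.0383]] plate y [-0.091  -0.0892  0.0861  0.0874] x5 [0.0002 0.0003 0.0021]
flange n 211 y [0.0021 0.0037 0.0515 0.0521] x [-0.1035 -0.0971 -0.0934] z [0.0657 0.1064]
```

View pics/side2.png

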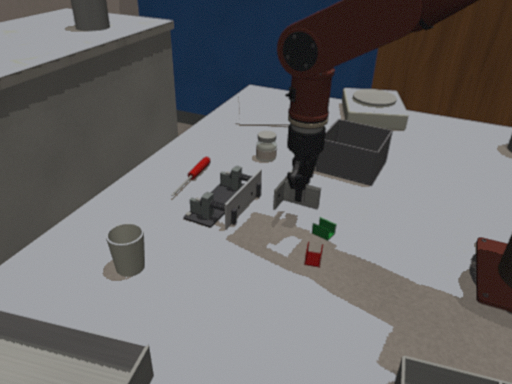

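The side view shows the bracket held upright facing the nest. Flange centre and stand centre agree to about 1 mm. I'll lower it to touch, then advance in small steps while watching the force.

```bash
cat > push.py <<'E'
from h import *
th=np.radians(-3.0); u=np.array([np.cos(th),np.sin(th)]); v=np.array([-u[1],u[0]])
O=np.array([.6155,.0075])
def rep(t):
    o=observe(); e=o["eef_pos"]; d=e[:2]-O; f=o["ft_force"]
    print(t,"t",round(o["time_s"],2),"s",np.round(d@u*1000,2),"lat",np.round(d@v*1000,2),"z",np.round(e[2]*1000,2),"f along",round(f[:2]@u,2),"lat",round(f[:2]@v,2),"fz",round(f[2],2),"open",round(o["opening"],4))
def to(s,z,**k): return move_l([*(O+u*s),z],**k)
E
python3 - <<'E'
from push import *
to(-.072,.07); hold(.2); rep("high")
to(-.072,.014,feed=.1); hold(.2); rep("pre")
print(to(-.072,.006,feed=.01,max_force=3)); hold(.2); rep("down")
z=observe()["eef_pos"][2]
to(-.053,z,feed=.05); hold(.3); rep("near")
for s in range(-51,-40,2):
    to(s/1000,z,feed=.02); hold(.15); rep("step")
E
```

```text
high t 21.69 s -73.08 lat 0.13 z 69.72 f along -0.5 lat 1.11 fz -3.81 open 0.011
pre t 22.6 s -71.17 lat -0.06 z 14.92 f along 0.85 lat -0.44 fz -3.98 open 0.011
True
down t 23.37 s -72.05 lat -0.01 z 8.74 f along 0.09 lat -0.79 fz 5.6 open 0.0111
near t 24.23 s -52.86 lat -0.02 z 8.87 f along 1.0 lat -0.37 fz -0.18 open 0.0107
step t 24.63 s -52.03 lat 0.02 z 8.93 f along -4.06 lat -0.25 fz 5.58 open 0.011
step t 25.03 s -50.14 lat 0.04 z 8.92 f along -5.25 lat -1.5 fz 6.65 open 0.0111
step t 25.43 s -48.04 lat 0.07 z 8.89 f along -5.07 lat -0.03 fz 6.59 open 0.011
step t 25.83 s -45.93 lat 0.08 z 8.9 f along -5.57 lat 0.24 fz 5.8 open 0.0112
step t 26.23 s -43.86 lat 0.1 z 8.91 f along -5.34 lat -1.04 fz 6.21 open 0.0111
step t 26.63 s -42.43 lat 0.1 z 8.9 f along -6.85 lat -0.25 fz 8.59 open 0.0113
```

```bash
cat >> push.py <<'E'
def plate(n):
    im,P=cloud("side"); S=P.reshape(-1,3); S=S[~np.isnan(S).any(1)]; d=S[:,:2]-O; T=np.c_[d@u,d@v,S[:,2]]
    base=np.load("side0.npz")["P"].reshape(-1,3); base=base[~np.isnan(base).any(1)]; d=base[:,:2]-O; B=np.c_[d@u,d@v,base[:,2]]
    for lo,hi in((.072,.086),(-.052,.056)):
        q=[X[(X[:,0]>-.006)&(X[:,0]<.03)&(X[:,1]>lo)&(X[:,1]<hi)&(X[:,2]>(.02 if lo>0 else .055))&(X[:,2]<.064)][:,0] for X in(B,T)]
        print(n,"plate x med before/now",[(len(x),np.round(np.median(x)*1000,2)) for x in q])
    return im
E
python3 - <<'E'
from push import *
z=.0092
for s in (-40,-38,-36):
    to(s/1000,z,feed=.02); hold(.3); rep("step")
im=plate("p"); save(im,"side3.png")
E
```

```text
step t 27.18 s -41.91 lat 0.07 z 8.97 f along -7.1 lat 0.43 fz 7.24 open 0.0111
step t 27.73 s -40.29 lat 0.1 z 8.96 f along -8.38 lat -1.22 fz 8.75 open 0.011
step t 28.28 s -38.8 lat 0.1 z 8.96 f along -11.25 lat -0.69 fz 10.63 open 0.0111
p plate x med before/now [(95, np.float64(1.14)), (84, np.float64(5.85))]
p plate x med before/now [(73, np.float64(0.05)), (46, np.float64(5.46))]
```

View pics/side3.png

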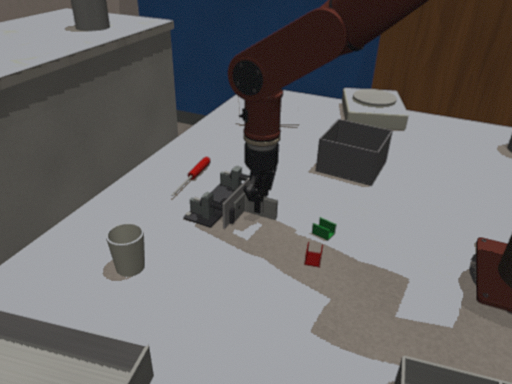

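The side view shows the flange in the nest between the lugs, with the plate back about 5 mm. I'll go on to 10 mm while easing the downward press a little.

Run:
```python
from push import *
for s,z in ((-34,.0098),(-32,.0102),(-31,.0104)):
    to(s/1000,z,feed=.02); hold(.3); rep("step")
for i in range(5):
    s=(observe()["eef_pos"][:2]-O)@u*1000
    if s>-34.6: break
    c=min(-31+i,-28)+1
    to(c/1000,.0104,feed=.02); hold(.3); rep("adj")
hold(1); rep("hold")
plate("p"); plate("p2")
im,P=cloud("top"); save(im[130:330,200:460].repeat(3,0).repeat(3,1),"top3.png"); np.savez("top3.npz",P=P)
```

```text
step t 28.89 s -37.36 lat 0.09 z 9.04 f along -11.84 lat -0.98 fz 9.36 open 0.0114
step t 29.44 s -35.94 lat 0.12 z 9.09 f along -12.71 lat -1.32 fz 7.86 open 0.0111
step t 29.99 s -35.45 lat 0.12 z 9.11 f along -13.27 lat -1.13 fz 8.76 open 0.0113
adj t 30.54 s -34.72 lat 0.09 z 9.12 f along -15.25 lat -0.15 fz 10.34 open 0.0111
adj t 31.09 s -33.97 lat 0.1 z 9.12 f along -15.34 lat -1.78 fz 10.49 open 0.011
hold t 32.09 s -33.98 lat 0.12 z 9.12 f along -15.92 lat -1.41 fz 10.66 open 0.0107
p plate x med before/now [(95, np.float64(1.14)), (67, np.float64(10.57))]
p plate x med before/now [(73, np.float64(0.05)), (46, np.float64(10.39))]
p2 plate x med before/now [(95, np.float64(1.14)), (73, np.float64(10.53))]
p2 plate x med before/now [(73, np.float64(0.05)), (44, np.float64(10.43))]
```

View pics/top3.png

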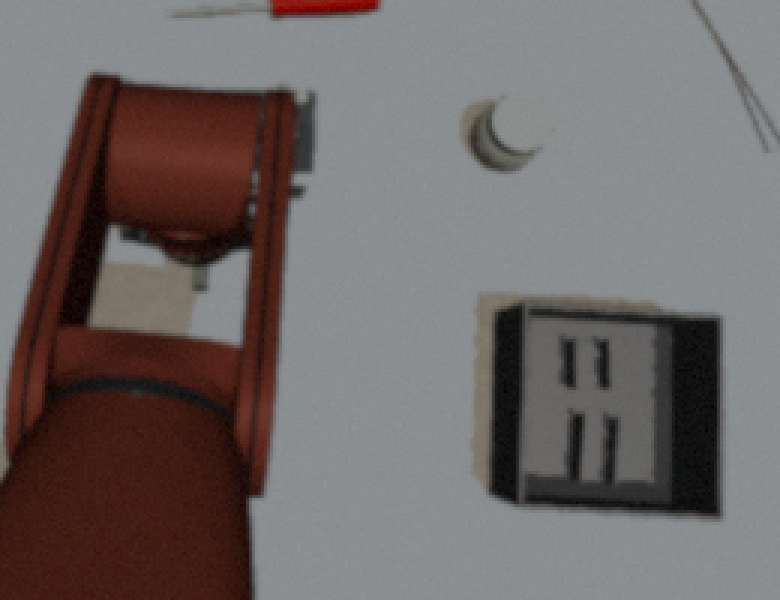

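The plate is back about 10 mm, the flange is in the nest, and both offcuts are visible flat in the bin. One last check is the bracket's tilt, then I hand in.

Run:
```python
from push import *
im,P=cloud("side"); S=P.reshape(-1,3); S=S[~np.isnan(S).any(1)]; d=S[:,:2]-O; T=np.c_[d@u,d@v,S[:,2]]
rt=T[(T[:,0]>-.073)&(T[:,0]<-.047)&(abs(T[:,1])<.0105)&(T[:,2]<.062)]
for a in range(-73,-47,6):
    k=rt[(rt[:,0]*1000>a)&(rt[:,0]*1000<a+6)]; 
    if len(k): print("rib top",a,len(k),np.percentile(k[:,2],97).round(4),"zmin",k[:,2].min().round(4))
fb=T[(T[:,0]>-.006)&(T[:,0]<.016)&(T[:,1]>.014)&(T[:,1]<.046)&(T[:,2]>.006)&(T[:,2]<.047)]
A=np.c_[fb[:,1:],np.ones(len(fb))]; c=np.linalg.lstsq(A,fb[:,0],rcond=None)[0]
print("flange back n",len(fb),"med",np.median(fb[:,0]).round(4),"yaw,pitch deg",np.degrees(c[:2]).round(2))
pl=T[(T[:,0]>.0)&(T[:,0]<.02)&(T[:,1]>.072)&(T[:,1]<.093)&(T[:,2]>.006)&(T[:,2]<.066)]
A=np.c_[pl[:,1:],np.ones(len(pl))]; print("plate yaw,pitch",np.degrees(np.linalg.lstsq(A,pl[:,0],rcond=None)[0][:2]).round(2))
rep("now")
```

```text
rib top -73 55 0.0531 zmin -0.0004
rib top -67 53 0.053 zmin 0.0006
rib top -61 50 0.0529 zmin 0.0006
rib top -55 55 0.0537 zmin 0.0015
rib top -49 16 0.0528 zmin 0.0014
flange back n 95 med 0.0038 yaw,pitch deg [-0.17  0.76]
plate yaw,pitch [ 8.44 -0.81]
now t 32.29 s -33.97 lat 0.09 z 9.12 f along -16.07 lat -1.19 fz 10.79 open 0.0115
```

```bash
python3 -c "
from push import *
rep('final'); job_done()"
```

```text
final t 32.29 s -33.97 lat 0.09 z 9.12 f along -16.07 lat -1.19 fz 10.79 open 0.0115
the job is handed in; nothing more can be done
```

I put both grey offcuts in the bin, then pressed the steel T-bracket into the nest between the lugs. I handed the job in at 32.3 s with the push still on.

**Last checks:**
- **Plate:** the side camera put it 9.4–10.4 mm back, and the flange's outer face came out at about 9.8 mm. That is roughly 10 N on the springs.
- **Bracket:** it was level and square to the plate within about 1°, and centred to about 1 mm. It was still pressing on the bench.
- **Other items:** the top view before the push showed the screwdriver, jar and cup where they started. The final crop shows both offcuts lying in the bin, but it leaves out the cup.

**What disagreed:**
- **Wrist force:** it read about 16 N along the push. I put the extra 5–6 N down to bench friction, because about 5 N was already there while sliding before contact. I set the push by how far the plate had moved.
- **Camera y positions:** the cameras differed by 3–4 mm on the stand. I averaged them, and the comparison of flange and stand in the side camera agreed.
- **Plate yaw:** one fit on a narrow strip of the plate gave 8.4°. I took this as an edge or lug artefact, since the face fit before loading gave 0.07° and the flange fit 0.2°.

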